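Shut and bolt the annealing kiln

ROBOT

A 6-joint arm with a two-finger parallel gripper is mounted at the origin on a cart in front of the work surface, level with it; the furniture and walls round the work are solid. World frame = base frame: x ahead of the robot, y to its left, z up, the work surface at z = 0. Lengths are in m, angles in rad, forces in N, time in s.
With the tool pointing down it reaches from about 0.375 to 0.9 m from the base axis. Payload 3.1 kg.
Tool frame: the origin (TCP) lies on the centre line of the jaws, within the pads' length; the fingertips stand robot.tip_reach ahead of it and the grasp point (between the pads) lies 8 mm behind it (robot.tip_reach is the distance from the TCP to the fingertips, in m); z points along the fingers, y is the line along which they close (so a half turn about z gives the same grasp; the last joint's range is limited). The gripper opens to 87 mm and grips with 3 to 60 N. Pads are 19 mm wide; open, the fingers measure 117 mm over their backs; the gripper's body (75 mm by 190 mm) begins 51 mm behind the grasp point.
Start: joints at [-1.435, 0.527, 1.433, -0, 1.181, -0.178], TCP at [0.194, -0.594, 0.234] pointing down, gripper open.
Joint ranges: [-3.08, 3.08], [-0.75, 2.2], [0.22, 2.44], [-1.43, 4.57], [0, 2.65], [-2.85, 2.85]. Speed limits (rad/s): [2.79, 2.79, 3.14, 3.14, 3.14, 3.14].

INTERFACE

Orientations are given as a unit quaternion [x, y, z, w].
In Python, from rig import robot gives the robot as it stands.
- The arm moves only by the tool jog_arm, never from a script. Its argument "motion" is one flat list of numbers, 7 for each row, row after row: the shift along the tool's x, y, z scaled (see below), then the turn, a rotation vector about the tool's x, y, z scaled (see below), then the gripper's target within -1 to 1 (shut at 1, half-way at 0, fully open at -1). In form: [x, y, z, rx, ry, rz, hand, x, y, z, rx, ry, rz, hand, ...]. A call has 1 to 12 rows; each row shifts and turns the commanded pose from where the row before left it, along the tool's axes as they then stand; what a row does not reach is not made up. The controller multiplies each number of a shift by 4 cm and each number of a turn by 4 degrees. A row lasts 1/8 s, in which the tool goes at most 62.5 mm and 10.7 degrees, less where a joint would pass 70% of its speed; a pose out of reach is approached as far as the arm can. A call with a number of a shift or a turn outside -1 to 1 is refused whole. A call with a gripper value outside its range is refused whole. The fingers move at their own pace and stop on an object; "grip_force" is the grip in N (left out, the last holds). Time passes only in rows, so rows that do not move let the fingers close. It gives the time, the measured TCP pose, the force, the opening and the grip force at its end, in the units of the state.
- robot.get_obs(): the state, without advancing time (a new reading comes with each control period).
- robot.camera(name): name is "scene" or "top"; returns the picture (420x560x3 uint8, blue, green, red); there is no depth.
- robot.calibration(name): a dict with "fx", "fy", "cx", "cy" (pixels), "R" (3x3) and "t" (3): a world point X has camera coordinates R X + t. Camera axes: x right, y down, z forward; pixel columns grow to the right and rows downward; lengths in m; the calibration is good to about 2 mm. A picture is of the moment at which its call begins. calibration takes no time and is no camera call.
- robot.hand_in(): hands the job in; it is judged then, once.
The state is a dict: "time": time; "q": joint angles; "joint_velocities": joint speeds; "joint_torque": joint torques, N m; "position": TCP position; "tool_rot": TCP orientation; "ft_force": force on the tool from outside, world axes, zero at the start; "moment": the same for the moment, N m; "grip_width": finger opening in m; "grip_force": force on a finger pad.
Only numpy, scipy, OpenCV 4.12 (cv2) and the standard library are available. Lean on these libraries where they do the work, as an engineer would, in place of code of your own. Each camera call takes 0.05 s, during which the arm holds its last target. There are 200 camera calls.

TASK

Glass is in the small bench kiln and its lid stands ajar. Push the lid gently but fully shut; then hold the red spring catch right down with one fingertip while the other slides the bolt by its black knob fully home through the lid's eye, and let go so that the catch springs up and locks it. Only push and press with the fingers: grip nothing, do not lift the lid, and leave the other things on the bench and the kiln where they are.

Things in the scene. Friction and masses are not known exactly. Their poses are not given: they have to be found in the camera images.
- kiln: small grey steel bench kiln, fixed, 270 mm deep (x), 250 mm wide (y). Origin at bench level under its middle; z up, +x to its back, +y to the left seen from its front. The front part (x -180 to -84 mm) is a closed chassis; its flat top, the deck, is 100 mm high and carries bolt and catch. Guide straps, the lid's eye and the catch's lugs reach up to 132 mm; the chamber with the lid lies behind.
- lid (a joint): lid angle in rad: 0 = shut, larger = open (stop at 0.9). Hinge line parallel to the kiln's y, at kiln x +88, z 98 mm. Lid 171 mm front to back, 250 mm wide, 17 mm thick. A stiff hinge: it stays where left and yields to about 3 to 6 N at its front. It closes on a slightly springy gasket. Never lift it past 0.76.
- lid_press (a point): point on the lid's top, midway in y, 148 mm before the hinge line and 17 mm above it (kiln x -60, z 115 mm when shut), moving with the lid: a free place to press, 42 mm before the handle bar's middle, 23 mm behind the lid's front edge. The steel eye on that edge is at kiln y +66 mm; the bolt enters it only when the lid is down.
- lid_handle (a point): middle of the bar of the lid's black lifting handle, not needed here and not to be gripped: a round bar 15 mm thick, 112 mm long along the kiln's y, 22 mm above the lid's top. It lies 98 mm before the hinge line (kiln x -10 mm when shut, the bar's top then 145 mm high).
- bolt (a joint): bolt travel in m along the kiln's +y: 0 = withdrawn, 0.0305 = fully home at its stop. Steel bar 12 mm wide lying along y at kiln x -105 mm, its top 122 mm high; slides stiffly (about 2 N, stays where left). Two notches in its top, 11 mm long, in which the catch's tooth locks it at 0 and, with 2 mm play, at 0.030.
- bolt_knob (a point): centre of the top of the bolt's black upright round finger knob, 16 mm in diameter, 130 to 162 mm above the bench; at kiln x -105, y -15 mm when withdrawn, y +15 mm when home. Push its -y side towards +y.
- catch (a joint): angle of the spring safety catch in rad: 0 = up (tooth in a notch), 0.30 = pressed right down on its stop. The tooth frees the bolt above about 0.18; let go between notches it rides at about 0.17. Pivot line parallel to y at kiln x -128, z 128 mm. The pad takes about 2.5 N to start, 5 N fully down, and sinks 9 mm at its middle. The tooth arm crosses the bolt at kiln y +32 mm, 130 mm high.
- catch_pad (a point): centre of the top of the catch's red pad, a plate 27 mm wide (x), 95 mm long (y), on the front side of the bolt: kiln x -158, y -7.5, z 142 mm at rest, moving with the catch; the knob's axis lies 53 mm behind it in x. Press it straight down anywhere along its length; a fingertip may slide along it while pressing.
- cork_small: small cork stopper, 24 mm across and 22 mm tall, standing on the kiln's deck at its right front corner (kiln x about -155, y about -104 mm); to be left there. Origin at its underside.
- frit_jar: white jar of frit with a screw lid, 59 mm across, 78 mm tall, loose on the bench; leave alone. Origin at its underside.
- matches: matchbox 36 x 60 x 16 mm, loose on the bench; leave alone. Origin at its underside.
- tweezers: steel tweezers 157 mm long, loose on the bench; leave alone. Origin at the middle of the underside.
- beaker: tall clear glass beaker 73 mm across, 110 mm tall, loose on the bench; leave alone. Origin at its underside.
- vessel_tongs: crossed steel tongs with black grips, 182 mm long, lying on the bench on the left; leave alone. Origin at the middle of the underside.
- graphite_paddle: graphite paddle with a wooden handle, 271 mm long, lying at the bench's front on the right; leave alone. Origin at the underside.

How it is judged:
On the way, in this order (a step that is already met when the one before it is completed fails the run):
1. the lid is pushed fully shut, the bolt still withdrawn (value of joint lid below 0.015 rad and value of joint bolt below 0.005 m), for 0.1 s.
2. the catch is held down by a finger (past 0.20 rad) with the bolt still withdrawn (value of joint catch above 0.2 rad and contact force between catch and the fingers above 0.5 N and value of joint bolt below 0.005 m), for 0.1 s.
3. with the catch still held down by a finger, a finger pushes the bolt to half its travel (value of joint catch above 0.2 rad and contact force between catch and the fingers above 0.5 N and value of joint bolt above 0.015 m and contact force between bolt and the fingers above 0.3 N), for 0.05 s.
At the end, for the whole second after the job is handed in: The lid is shut (under 0.03 rad), the bolt is home (over 26.5 mm) and at rest, and the catch is back up with its tooth in the bolt's second notch (under 0.05 rad) (value of joint lid below 0.03 rad and value of joint bolt above 0.0265 m and value of joint catch below 0.05 rad and velocity of joint bolt below 0.005 m/s); the robot touches nothing.
It fails at once if the lid is lifted open past 0.76 rad (value of joint lid above 0.76 rad).
It fails at once if the lid is slammed (closing faster than 2.5 rad/s) (velocity of joint lid below -2.5 rad/s).
It fails at once if the lid's handle is gripped (over 30 N between the fingers and the handle) (contact force between lid_c3 and the fingers above 30 N).
It fails at once if the small cork on the kiln is moved by more than 15 mm (distance of cork_small from where it was at the start of the episode above 0.015 m).
It fails at once if the frit jar, matchbox, tweezers, beaker, tongs or paddle is moved by more than 15 mm (distance of any of frit_jar, matches, tweezers, beaker, vessel_tongs, graphite_paddle from where it was at the start of the episode above 0.015 m).
It also fails if it takes over 51 s, if anything falls off the work surface, if the arm or the gripper's body presses on something with over 40 N, if the wrist force passes 120 N, or if a joint passes its speed limit or range.

## Working session

There is one attempt and no reset: what is moved stays moved. The work goes in short steps, Python scripts to look and compute and a tool call to move; the robot and the scene stay as the last step left them, time stands still between calls to the robot, and variables do not carry over. Pictures are saved under pics/ and viewed, at most 10 in all, crops included, and the job is handed in when it is done.

Besides the shell and the picture viewer there is one more tool, called after "Call:" by a JSON object that holds its "name" and its "arguments". jog_arm: Moves the arm, as the interface text tells. Shifts and turns lie within -1 to 1; 1 stands for 4 cm of shift or 4 degrees of turn. Its arguments: {"type":"object","properties":{"motion":{"type":"array","items":{"type":"number"}},"grip_force":{"type":"number"}},"required":["motion"]}

```bash
ls; mkdir -p pics
python3 - <<'E'
from rig import robot
import cv2
for n in ("scene","top"):
    cv2.imwrite(f"pics/{n}0.png",robot.camera(n)); c=robot.calibration(n); print(n,c)
o=robot.get_obs(); print(o, robot.tip_reach)
E
```

```text
pics
scene {'fx': 429.5237601531224, 'fy': 429.5237601531224, 'cx': 273.2102893105904, 'cy': 206.1267395415883, 'R': array([[-0.55685014, -0.83056979,  0.00847022],
       [-0.37830548,  0.24452761, -0.89279965],
       [ 0.73946122, -0.50035994, -0.45037434]]), 't': array([0.29722992, 0.30470342, 0.90709026])}
top {'fx': 385.2609199162518, 'fy': 385.2609199162518, 'cx': 281.4610817593311, 'cy': 214.74406608786873, 'R': array([[ 0.02223367, -0.99974381, -0.00424112],
       [-0.99743789, -0.02189347, -0.06810534],
       [ 0.06799504,  0.00574449, -0.99766912]]), 't': array([-0.02108077,  0.56250715,  1.32155175])}
{'time': 0.1, 'q': array([-1.43451404e+00,  5.28384730e-01,  1.43380530e+00, -1.09771543e-05,
        1.18143554e+00, -1.78518457e-01]), 'joint_velocities': array([-0.00149759, -0.00241035, -0.00315255, -0.00076962,  0.00222704,
       -0.00016149]), 'joint_torque': array([ 2.05399165e-04, -4.40984774e+01, -1.77151698e+01,  6.34193374e-02,
        5.33858815e-02, -4.93535845e-05]), 'position': array([ 0.19343903, -0.59361078,  0.23265251]), 'tool_rot': array([ 9.87637278e-01,  1.56753228e-01,  1.63896263e-05, -1.01634280e-03]), 'ft_force': array([ 0.3131007 , -0.93389779,  0.55554275]), 'moment': array([-0.01895091, -0.04133084, -0.01628296]), 'grip_force': 0.0, 'grip_width': 0.08701446315079096} 0.011
```

View pics/scene0.png

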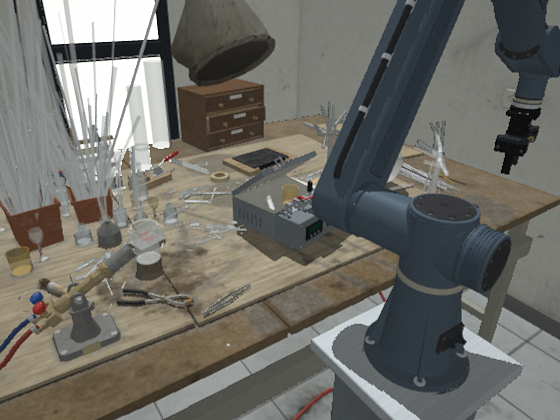

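View pics/top0.png

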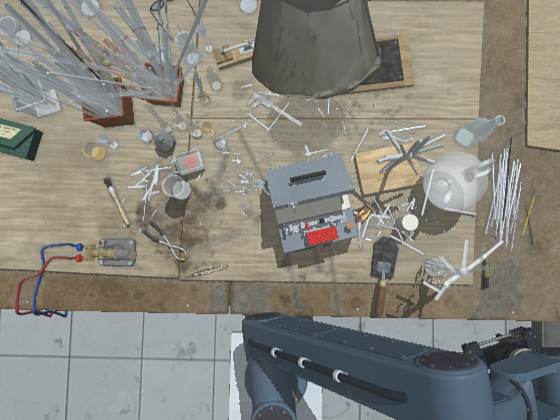

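The top view shows the kiln at around (315,210) px, with the red pad at (323,236) and the open lid at (310,180). I'll enlarge that area.

Run:
```python
import cv2
a=cv2.imread("pics/top0.png")[145:275,250:370]
cv2.imwrite("pics/c1.png",cv2.resize(a,None,fx=4.6,fy=4.6,interpolation=cv2.INTER_CUBIC))
```

```text
(no output)
```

View pics/c1.png

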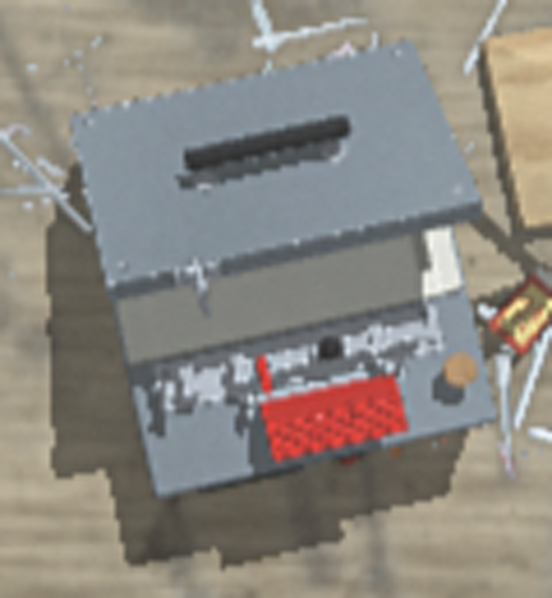

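```bash
cat > h.py <<'E'
from rig import robot
import numpy as np
from scipy.optimize import least_squares
from scipy.spatial.transform import Rotation as Ro
def proj(n,P):
    c=robot.calibration(n); X=np.atleast_2d(P)@c["R"].T+c["t"]
    return np.c_[c["fx"]*X[:,0]/X[:,2]+c["cx"],c["fy"]*X[:,1]/X[:,2]+c["cy"]]
def lid(d,h,y,a): return [.088-d*np.cos(a)+h*np.sin(a),y,.098+d*np.sin(a)+h*np.cos(a)]
def k2w(P,p):
    return np.atleast_2d(P)@Ro.from_euler('z',p[2]).as_matrix().T+[p[0],p[1],0]
E
python3 - <<'E'
from h import *
px=np.array([[157,495],[495,420],[335,417],[330,347],[461,368],[267,142],[115,288],[482,212],[72,115],[410,42],[262,402],[395,377],[408,430],[275,460]],float)
uv=(px+.5)/4.6-.5+[250,145]
def pts(a):
    return np.array([[-.18,.125,.1],[-.18,-.125,.1],[-.158,-.0075,.142],[-.105,-.015,.162],[-.155,-.104,.122],
     lid(.098,.039+.0075,0,a),lid(.171,.017,.125,a),lid(.171,.017,-.125,a),lid(0,.017,.125,a),lid(0,.017,-.125,a),
     [-.1445,.04,.142],[-.1445,-.055,.142],[-.1715,-.055,.142],[-.1715,.04,.142]])
f=lambda p:(proj("top",k2w(pts(p[3]),p))-uv).ravel()
r=least_squares(f,[.55,-.06,.2,.5],loss="soft_l1"); p=r.x
print(p,np.degrees(p[2])); print(r.fun.reshape(-1,2).round(1))
for nm,P in dict(press=lid(.148,.017,0,p[3]),pressshut=[-.06,0,.115],pad=[-.158,-.0075,.142],knob=[-.105,-.015,.162]).items(): print(nm,k2w(P,p),proj("scene",k2w(P,p)))
o=robot.get_obs();print(Ro.from_quat(o["tool_rot"]).as_matrix().round(3))
E
```

```text
[ 0.64070352 -0.09506681  0.23942297  0.59994852] 13.717925744026257
[[-0.9 -0.2]
 [ 0.6 -0.5]
 [ 0.   1.1]
 [ 0.3 -0.9]
 [ 1.2  4.4]
 [ 0.1 -0.1]
 [-1.6  1.1]
 [ 0.1 -0.4]
 [-0.8 -0.9]
 [ 0.4 -1.4]
 [ 0.2  3.5]
 [ 0.7  2.4]
 [-0.2 -0.7]
 [-0.7 -0.7]]
press [[ 0.6168482  -0.10089001  0.195592  ]] [[285.90881751 164.66913483]]
pressshut [[ 0.58241502 -0.10929533  0.115     ]] [[293.92737336 191.7014807 ]]
pad [[ 0.48898904 -0.13982132  0.142     ]] [[321.15033918 192.22644816]]
knob [[ 0.54225578 -0.13453885  0.162     ]] [[308.95625342 180.41420025]]
[[ 0.951  0.31  -0.   ]
 [ 0.31  -0.951  0.002]
 [ 0.    -0.002 -1.   ]]
```

Run:
```python
from h import *
import cv2
p=[.6407,-.0951,.2394]
c=robot.calibration("top"); print("cam",-c["R"].T@c["t"])
S=7
def ov(n,u0,u1,v0,v1,S):
    a=cv2.imread(f"pics/{n}0.png")[v0:v1,u0:u1]
    a=cv2.resize(a,None,fx=S,fy=S,interpolation=cv2.INTER_NEAREST)
    L=[([[-.18,.125,.1],[-.18,-.125,.1],[-.09,-.125,.1],[-.09,.125,.1]],(0,255,0)),
     ([[-.1445,.04,.142],[-.1445,-.055,.142],[-.1715,-.055,.142],[-.1715,.04,.142]],(255,255,0)),
     ([[-.105+.008*np.cos(t),-.015+.008*np.sin(t),.162] for t in np.arange(0,6.3,.5)],(0,255,255)),
     ([[-.155+.012*np.cos(t),-.104+.012*np.sin(t),.122] for t in np.arange(0,6.3,.5)],(255,0,255)),
     ([lid(d,.017,y,.6) for d,y in((0,.125),(.171,.125),(.171,-.125),(0,-.125))],(0,255,0))]
    for P,col in L:
        q=((proj(n,k2w(np.array(P),p))-[u0,v0]+.5)*S).astype(int)
        cv2.polylines(a,[q],True,col,1)
    return a
a=ov("top",270,360,190,262,6); b=ov("scene",225,335,140,245,5)[:432]
b=np.vstack([b,np.zeros((max(0,432-len(b)),b.shape[1],3),np.uint8)])
cv2.imwrite("pics/ov.png",cv2.resize(np.hstack([a,b]),(800,int(800*432/(a.shape[1]+b.shape[1])))) if 0 else a)
cv2.imwrite("pics/ov2.png",b)
```

```text
cam [ 0.47167568 -0.01635177  1.35669171]
```

View pics/ov.png

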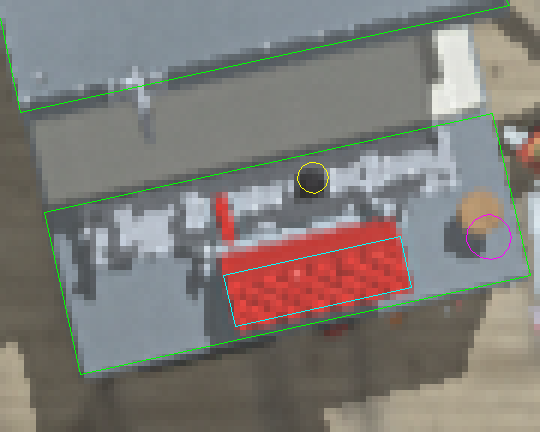

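View pics/ov2.png

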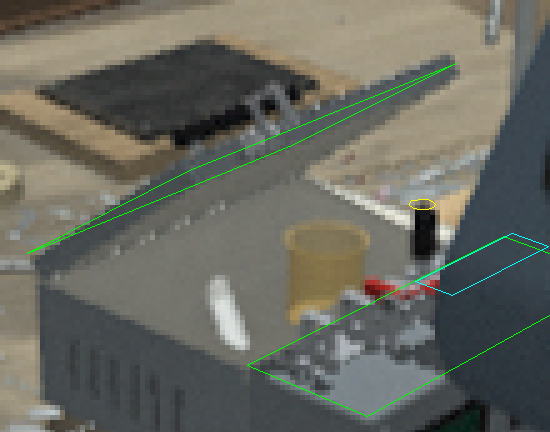

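The overlay agrees with both views: knob top at (312,178) in the top crop and (423,205) in the scene crop, each within about 1 px. Lid angle is about 0.60. Next I'll turn the tool so its y lies along kiln x, and raise it.

Call:
{"name": "jog_arm", "arguments": {"motion": [0, 0, -0.25, 0, 0, -1, 1, 0, 0, -0.25, 0, 0, -1, 1, 0, 0, -0.25, 0, 0, -1, 1, 0, 0, -0.25, 0, 0, -1, 1, 0, 0, -0.25, 0, 0, -1, 1, 0, 0, -0.25, 0, 0, -1, 1, 0, 0, -0.25, 0, 0, -1, 1, 0, 0, -0.25, 0, 0, -1, 1, 0, 0, 0, 0, 0, -1, 1, 0, 0, 0, 0, 0, -1, 1, 0, 0, 0, 0, 0, -1, 1, 0, 0, 0, 0, 0, -1, 1], "grip_force": 10}}

```text
time: 1.6
position: [0.1935, -0.5938, 0.3129]
tool_rot: [0.838, 0.546, 0.0, -0.001]
ft_force: [-0.2, 0.2, 0.2]
grip_width: 0.0005
grip_force: 0.0
```

Call:
{"name": "jog_arm", "arguments": {"motion": [0, 0, 0, 0, 0, -1, 1, 0, 0, 0, 0, 0, -1, 1, 0, 0, 0, 0, 0, -1, 1, 0, 0, 0, 0, 0, -1, 1, 0, 0, 0, 0, 0, -1, 1, 0, 0, 0, 0, 0, -1, 1, 0, 0, 0, 0, 0, -1, 1, 0, 0, 0, 0, 0, -1, 1, 0, 0, 0, 0, 0, -1, 1, 0, 0, 0, 0, 0, -0.4, 1, 0, 0, 0, 0, 0, 0, 1]}}

```text
time: 2.98
position: [0.1935, -0.5941, 0.3132]
tool_rot: [0.618, 0.786, 0.0, -0.0]
ft_force: [0.2, -0.2, -0.1]
grip_width: 0.0005
grip_force: 0.0
```

```bash
cat >> h.py <<'E'
P=[.6407,-.0951,.2394]
def st():
    o=robot.get_obs(); R=Ro.from_quat(o["tool_rot"]).as_matrix(); d=o["position"]+R[:,2]*robot.tip_reach
    tip=(d-[P[0],P[1],0])@Ro.from_euler('z',P[2]).as_matrix()
    print("t",o["time"],"tip in kiln mm",(tip*1e3).round(1),"F",o["ft_force"].round(1),"w",o["grip_width"].round(4),"yaw tool y",np.degrees(np.arctan2(R[1,1],R[0,1])).round(2),"q",o["q"].round(2))
    return R,d
def to(t):
    R,d=st(); print("units",((k2w(np.array(t)/1e3,P)[0]-d)@R/.04).round(2))
E
python3 -c "
from h import *
print(np.array(lid(.148,.017,0,.6))*1e3)
to([-25,0,235])"
```

```text
[-24.55074896   0.         195.59779152]Traceback (most recent call last):
  File "<string>", line 4, in <module>
    to([-25,0,235])
    ~~^^^^^^^^^^^^^
  File "h.py", line 18, in to
    R,d=st(); print("units",((k2w(np.array(t)/1e3,P)[0]-d)@R/.04).round(2))
        ~~^^
  File "h.py", line 15, in st
    print("t",o["time"],"tip in kiln mm",(tip*1e3).round(1),"F",o["ft_force"].round(1),"w",o["grip_width"].round(4),"yaw tool y",np.degrees(np.arctan2(R[1,1],R[0,1])).round(2),"q",o["q"].round(2))
                                                                                           ^^^^^^^^^^^^^^^^^^^^^
AttributeError: 'float' object has no attribute 'round'
```

```bash
sed -i 's/o\["grip_width"\].round(4)/round(o["grip_width"],4)/' h.py; python3 -c "
from h import *
to([-25,0,235])"
```

```text
t 2.975 tip in kiln mm [-552.8 -378.7  302.2] F [ 0.2 -0.2 -0.1] w 0.0005 yaw tool y 13.6 q [-1.43  0.45  1.33 -0.    1.36 -1.67]
units [ 9.49 13.17  1.69]
```

Call:
{"name": "jog_arm", "arguments": {"motion": [0.6, 0.85, 0, 0, 0, 0, 1, 0.6, 0.85, 0, 0, 0, 0, 1, 0.6, 0.85, 0, 0, 0, 0, 1, 0.6, 0.85, 0, 0, 0, 0, 1, 0.6, 0.85, 0, 0, 0, 0, 1, 0.6, 0.85, 0, 0, 0, 0, 1, 0.6, 0.85, 0, 0, 0, 0, 1, 0.6, 0.85, 0, 0, 0, 0, 1, 0.6, 0.85, 0, 0, 0, 0, 1, 0.6, 0.85, 0, 0, 0, 0, 1, 0.6, 0.85, 0, 0, 0, 0, 1, 0.6, 0.85, 0, 0, 0, 0, 1]}}

```text
time: 4.47
position: [0.5229, -0.2171, 0.3136]
tool_rot: [0.618, 0.786, -0.0, 0.0]
ft_force: [0.2, -0.5, 0.5]
grip_width: 0.0002
grip_force: 0.0
```

Call:
{"name": "jog_arm", "arguments": {"motion": [0.6, 0.85, 0, 0, 0, 0, 1, 0.6, 0.85, 0, 0, 0, 0, 1, 0.6, 0.85, 0.3, 0, 0, 0, 1, 0.5, 0.4, 0.5, 0, 0, 0, 1, 0, 0, 0.5, 0, 0, 0, 1, 0, 0, 0, 0, 0, 0, 1]}}

```text
time: 5.22
position: [0.614, -0.1001, 0.2597]
tool_rot: [0.618, 0.786, -0.001, -0.002]
ft_force: [0.7, -0.3, -0.0]
grip_width: 0.0005
grip_force: 0.0
```

```bash
python3 -c "
from h import *
to([-25,0,200])
for a in (.6,.5,.4,.3,.2,.1,0,-.02): print(a,(np.array(lid(.148,.017,0,a))*1e3).round(1))
import cv2
cv2.imwrite('pics/s1.png',cv2.resize(robot.camera('scene')[110:290,180:420],None,fx=3,fy=3))
"
```

```text
t 5.225 tip in kiln mm [-27.1   1.5 248.7] F [ 0.7 -0.3 -0. ] w 0.0005 yaw tool y 13.65 q [-0.34  0.5   1.41 -0.    1.24 -0.58]
units [-0.04  0.06  1.22]
0.6 [-24.6   0.  195.6]
0.5 [-33.7   0.  183.9]
0.4 [-41.7   0.  171.3]
0.3 [-48.4   0.  158. ]
0.2 [-53.7   0.  144.1]
0.1 [-57.6   0.  129.7]
0 [-60.   0. 115.]
-0.02 [-60.3   0.  112. ]
```

View pics/s1.png

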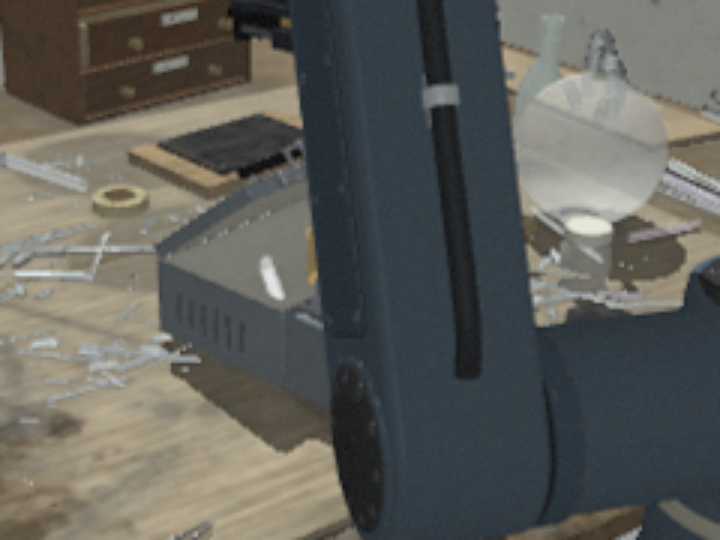

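The arm hides the lid from the scene camera, so I'll follow the lid's arc down and go by the wrist force.

Call:
{"name": "jog_arm", "arguments": {"motion": [0, 0, 0.5, 0, 0, 0, 1, 0, 0, 0.4, 0, 0, 0, 1, 0, 0, 0.1, 0, 0, 0, 1, 0, -0.1, 0.16, 0, 0, 0, 1, 0, -0.1, 0.16, 0, 0, 0, 1, 0, -0.09, 0.17, 0, 0, 0, 1]}}

```text
time: 6.02
position: [0.6048, -0.1043, 0.2037]
tool_rot: [0.618, 0.786, 0.0, 0.002]
ft_force: [-0.3, -0.2, 4.7]
grip_width: 0.0004
grip_force: 2.0
```

```bash
python3 -c "
from h import *
st()"
```

```text
t 6.025 tip in kiln mm [-37.   -0.5 192.7] F [-0.3 -0.2  4.7] w 0.0004 yaw tool y 13.63 q [-0.35  0.54  1.5  -0.    1.1  -0.59]
```

Call:
{"name": "jog_arm", "arguments": {"motion": [0, -0.08, 0.17, 0, 0, 0, 1, 0, -0.08, 0.18, 0, 0, 0, 1, 0, -0.07, 0.18, 0, 0, 0, 1, 0, -0.06, 0.19, 0, 0, 0, 1, 0, -0.06, 0.19, 0, 0, 0, 1, 0, -0.05, 0.2, 0, 0, 0, 1, 0, -0.05, 0.2, 0, 0, 0, 1, 0, -0.04, 0.2, 0, 0, 0, 1, 0, -0.03, 0.2, 0, 0, 0, 1]}}

```text
time: 7.15
position: [0.583, -0.1084, 0.1327]
tool_rot: [0.618, 0.786, -0.0, -0.001]
ft_force: [-3.4, -0.8, 4.2]
grip_width: 0.0006
grip_force: 1.8
```

```bash
python3 -c "
from h import *
st()"
```

```text
t 7.15 tip in kiln mm [-59.2   0.7 121.7] F [-3.4 -0.8  4.2] w 0.0006 yaw tool y 13.63 q [-0.37  0.62  1.6  -0.    0.92 -0.61]
```

Call:
{"name": "jog_arm", "arguments": {"motion": [0, 0, 0.1, 0, 0, 0, 1, 0, 0, 0.05, 0, 0, 0, 1, 0, 0, 0.03, 0, 0, 0, 1]}}

```text
time: 7.52
position: [0.5836, -0.1083, 0.1264]
tool_rot: [0.618, 0.786, 0.0, -0.0]
ft_force: [-3.9, -0.0, 8.4]
grip_width: 0.0005
grip_force: 4.6
```

Call:
{"name": "jog_arm", "arguments": {"motion": [0, 0, 0.03, 0, 0, 0, 1, 0, 0, 0, 0, 0, 0, 1]}}

```text
time: 7.78
position: [0.5836, -0.1083, 0.1264]
tool_rot: [0.618, 0.786, 0.0, 0.0]
ft_force: [-3.6, 0.4, 8.9]
grip_width: 0.0004
grip_force: 4.5
```

Call:
{"name": "jog_arm", "arguments": {"motion": [0, 0, 0.03, 0, 0, 0, 1, 0, 0, 0, 0, 0, 0, 1]}}

```text
time: 8.02
position: [0.5836, -0.1083, 0.1263]
tool_rot: [0.618, 0.786, 0.0, 0.0]
ft_force: [-4.9, 0.6, 15.3]
grip_width: 0.0002
grip_force: 7.6
```

Call:
{"name": "jog_arm", "arguments": {"motion": [0, 0, 0.04, 0, 0, 0, 1, 0, 0, 0.02, 0, 0, 0, 1, 0, 0, 0, 0, 0, 0, 1, 0, 0, 0, 0, 0, 0, 1]}}

```text
time: 8.52
position: [0.5836, -0.1083, 0.1262]
tool_rot: [0.618, 0.786, 0.0, 0.001]
ft_force: [-9.7, 2.1, 28.2]
grip_width: 0.0005
grip_force: 13.9
```

Call:
{"name": "jog_arm", "arguments": {"motion": [0, 0, -0.3, 0, 0, 0, 1, 0, 0, -1, 0, 0, 0, 1, 0, 0, -1, 0, 0, 0, 0.12, 0, 0, 0, 0, 0, 0, 0.12]}}

```text
time: 9.02
position: [0.5869, -0.1094, 0.2171]
tool_rot: [0.618, 0.786, 0.002, 0.005]
ft_force: [-0.4, 0.4, -0.0]
grip_width: 0.0132
grip_force: 0.0
```

```bash
python3 -c "
from h import *
to([-131.5,-45,170])"
```

```text
t 9.025 tip in kiln mm [-55.6  -1.2 206.1] F [-0.4  0.4 -0. ] w 0.0132 yaw tool y 13.64 q [-0.37  0.5   1.53  0.    1.1  -0.61]
units [-1.09 -1.9   0.89]
```

Call:
{"name": "jog_arm", "arguments": {"motion": [-0.5, -0.9, 0, 0, 0, 0, 0.12, -0.6, -1, 0.2, 0, 0, 0, 0.12, 0, 0, 0.2, 0, 0, 0, 0.12, 0, 0, 0, 0, 0, 0, 0.12]}}

```text
time: 9.52
position: [0.52, -0.1689, 0.1962]
tool_rot: [0.619, 0.786, 0.0, -0.001]
ft_force: [-0.4, 0.2, -0.6]
grip_width: 0.0378
grip_force: 0.0
```

```bash
python3 -c "
from h import *
to([-131.5,-44,150])
import cv2
a=[cv2.resize(robot.camera(n)[s],(390,390)) for n,s in (('top',np.s_[150:270,255:375]),('scene',np.s_[110:250,230:370]))]
cv2.imwrite('pics/s2.png',np.hstack(a))
"
```

```text
t 9.525 tip in kiln mm [-134.7  -43.1  185.2] F [-0.4  0.2 -0.6] w 0.0378 yaw tool y 13.58 q [-0.52  0.47  1.67  0.    1.   -0.76]
units [-0.02  0.08  0.88]
```

View pics/s2.png

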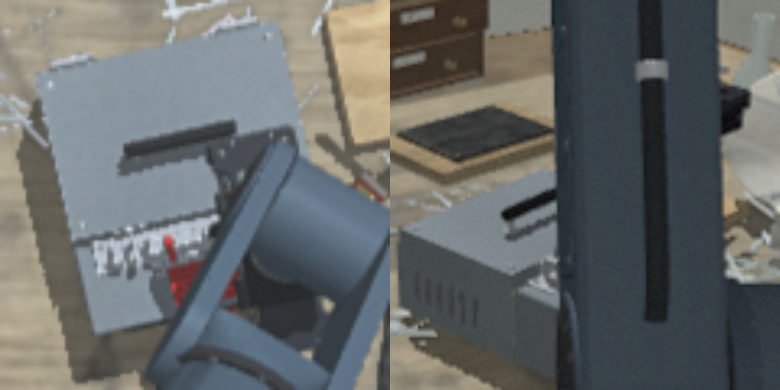

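The lid is shut: its outline now meets the chassis in both views. The gripper stands above the pad and knob, so I'll lower one finger onto the pad beside the knob.

Call:
{"name": "jog_arm", "arguments": {"motion": [0, 0.08, 0.4, 0, 0, 0, 0.12, 0, 0, 0.4, 0, 0, 0, 0.12, 0, 0, 0.1, 0, 0, 0, 0.12, 0, 0, 0.1, 0, 0, 0, 0.12, 0, 0, 0, 0, 0, 0, 0.12]}}

```text
time: 10.25
position: [0.5232, -0.1685, 0.1574]
tool_rot: [0.618, 0.786, -0.0, -0.0]
ft_force: [-0.5, 0.8, -0.3]
grip_width: 0.0383
grip_force: 0.0
```

```bash
python3 -c "
from h import *
st()"
```

```text
t 10.25 tip in kiln mm [-131.5  -43.5  146.4] F [-0.5  0.8 -0.3] w 0.0383 yaw tool y 13.63 q [-0.51  0.53  1.7  -0.    0.91 -0.75]
```

Call:
{"name": "jog_arm", "arguments": {"motion": [0, 0, 0.1, 0, 0, 0, 0.12, 0, 0, 0.08, 0, 0, 0, 0.12, 0, 0, 0, 0, 0, 0, 0.12]}}

```text
time: 10.62
position: [0.5227, -0.1691, 0.151]
tool_rot: [0.618, 0.786, -0.001, -0.0]
ft_force: [-2.8, -1.0, 6.4]
grip_width: 0.0386
grip_force: 3.3
```

Call:
{"name": "jog_arm", "arguments": {"motion": [0, 0, 0.06, 0, 0, 0, 0.12, 0, 0, 0.05, 0, 0, 0, 0.12, 0, 0, 0, 0, 0, 0, 0.12]}}

```text
time: 11.0
position: [0.5211, -0.1694, 0.1468]
tool_rot: [0.617, 0.787, -0.002, -0.001]
ft_force: [-6.0, -3.2, 9.0]
grip_width: 0.0382
grip_force: 5.4
```

```bash
python3 -c "
from h import *
st()"
```

```text
t 11.0 tip in kiln mm [-133.8  -43.9  135.8] F [-6.  -3.2  9. ] w 0.0382 yaw tool y 13.74 q [-0.52  0.55  1.71 -0.    0.89 -0.75]
```

Call:
{"name": "jog_arm", "arguments": {"motion": [0, -0.05, 0.01, 0, 0, 0, 0.12, 0, 0, 0, 0, 0, 0, 0.12]}}

```text
time: 11.25
position: [0.5208, -0.1696, 0.1468]
tool_rot: [0.618, 0.786, -0.001, 0.0]
ft_force: [-3.0, -0.9, 8.2]
grip_width: 0.0384
grip_force: 4.3
```

```bash
python3 -c "
from h import *
st()"
```

```text
t 11.25 tip in kiln mm [-134.2  -44.   135.8] F [-3.  -0.9  8.2] w 0.0384 yaw tool y 13.66 q [-0.52  0.54  1.71 -0.    0.89 -0.76]
```

Call:
{"name": "jog_arm", "arguments": {"motion": [0, -0.02, 0.03, 0, 0, 0, 0.12, 0, 0, 0, 0, 0, 0, 0.12]}}

```text
time: 11.5
position: [0.5207, -0.1697, 0.1465]
tool_rot: [0.618, 0.786, -0.0, 0.001]
ft_force: [-2.0, 0.9, 12.3]
grip_width: 0.0383
grip_force: 6.5
```

```bash
python3 -c "
from h import *
st()"
```

```text
t 11.5 tip in kiln mm [-134.2  -44.1  135.5] F [-2.   0.9 12.3] w 0.0383 yaw tool y 13.65 q [-0.52  0.54  1.71 -0.    0.88 -0.76]
```

The catch is on its stop: the tip stays at 135.5 mm while the force rises. Now I'll slide towards +y.

Call:
{"name": "jog_arm", "arguments": {"motion": [0.1, 0, 0, 0, 0, 0, 0.12, 0.1, 0, 0, 0, 0, 0, 0.12, 0.1, 0, 0, 0, 0, 0, 0.12, 0.1, 0, 0, 0, 0, 0, 0.12, 0.1, 0, 0, 0, 0, 0, 0.12]}}

```text
time: 12.12
position: [0.5202, -0.1549, 0.1474]
tool_rot: [0.617, 0.787, -0.001, 0.008]
ft_force: [0.5, -8.9, 8.8]
grip_width: 0.0383
grip_force: 5.5
```

```bash
python3 -c "
from h import *
st()"
```

```text
t 12.125 tip in kiln mm [-131.1  -29.7  136.4] F [ 0.5 -8.9  8.8] w 0.0383 yaw tool y 13.76 q [-0.49  0.53  1.73 -0.01  0.86 -0.73]
```

Call:
{"name": "jog_arm", "arguments": {"motion": [0.1, -0.04, 0.02, 0, 0, 0, 0.12, 0.1, -0.03, 0.02, 0, 0, 0, 0.12, 0.1, 0, 0, 0, 0, 0, 0.12, 0.1, 0, 0, 0, 0, 0, 0.12]}}

```text
time: 12.62
position: [0.5172, -0.1426, 0.1475]
tool_rot: [0.617, 0.787, -0.001, 0.012]
ft_force: [2.3, -13.3, 13.6]
grip_width: 0.0385
grip_force: 8.3
```

```bash
python3 -c "
from h import *
st()"
```

```text
t 12.625 tip in kiln mm [-131.1  -17.   136.5] F [  2.3 -13.3  13.6] w 0.0385 yaw tool y 13.81 q [-0.47  0.52  1.75 -0.01  0.84 -0.71]
```

Call:
{"name": "jog_arm", "arguments": {"motion": [0.1, 0, 0, 0, 0, 0, 0.12, 0.1, 0, 0, 0, 0, 0, 0.12, 0.1, 0, 0, 0, 0, 0, 0.12, 0.1, 0, 0, 0, 0, 0, 0.12]}}

```text
time: 13.12
position: [0.5137, -0.1278, 0.1476]
tool_rot: [0.617, 0.787, -0.001, 0.013]
ft_force: [2.7, -21.9, 11.5]
grip_width: 0.0384
grip_force: 11.7
```

```bash
python3 -c "
from h import *
st()"
```

```text
t 13.125 tip in kiln mm [-131.    -1.9  136.6] F [  2.7 -21.9  11.5] w 0.0384 yaw tool y 13.86 q [-0.45  0.52  1.77 -0.01  0.83 -0.69]
```

Call:
{"name": "jog_arm", "arguments": {"motion": [0.05, 0, 0, 0, 0, 0, 0.12, 0, 0, 0, 0, 0, 0, 0.12]}}

```text
time: 13.38
position: [0.5137, -0.1277, 0.1476]
tool_rot: [0.617, 0.787, -0.002, 0.014]
ft_force: [3.1, -20.5, 11.3]
grip_width: 0.0381
grip_force: 12.2
```

```bash
python3 -c "
from h import *
st()"
```

```text
t 13.375 tip in kiln mm [-130.9   -1.8  136.6] F [  3.1 -20.5  11.3] w 0.0381 yaw tool y 13.83 q [-0.45  0.52  1.77 -0.01  0.83 -0.68]
```

The bolt is at its stop, at the expected tip y of -2 mm. I'll ease the side load, lift off and look.

Call:
{"name": "jog_arm", "arguments": {"motion": [-0.15, 0, 0, 0, 0, 0, 0.12, 0, 0, -0.2, 0, 0, 0, 0.12, -0.1, 0, -0.2, 0, 0, 0, 0.12, -0.1, 0, -0.5, 0, 0, 0, 0.12, 0, 0, -1, 0, 0, 0, 0.12, 0, 0, -1, 0, 0, 0, 0.12, -0.5, -1, -1, 0, 0, 0, 0.12, -1, -1, -0.5, 0, 0, 0, 0.12, -1, -0.5, 0, 0, 0, 0, 0.12, -1, 0, 0, 0, 0, 0, 0.12, -1, 0, 0, 0, 0, 0, 0.12, -1, 0, 0, 0, 0, 0, 0.12]}}

```text
time: 14.88
position: [0.463, -0.3694, 0.3187]
tool_rot: [0.618, 0.786, 0.0, -0.0]
ft_force: [0.3, 0.3, 0.3]
grip_width: 0.0383
grip_force: 0.0
```

Call:
{"name": "jog_arm", "arguments": {"motion": [-1, 0, 0, 0, 0, 0, 0.12, -1, 0, 0, 0, 0, 0, 0.12, -1, 0, 0, 0, 0, 0, 0.12, -1, 0, 0, 0, 0, 0, 0.12, -1, 0, 0, 0, 0, 0, 0.12, -1, 0, 0, 0, 0, 0, 0.12, 0, 0, 0, 0, 0, 0, 0.12, 0, 0, 0, 0, 0, 0, 0.12]}}

```text
time: 15.88
position: [0.5194, -0.6007, 0.318]
tool_rot: [0.618, 0.786, 0.001, -0.001]
ft_force: [0.5, -0.1, -0.4]
grip_width: 0.0381
grip_force: 0.0
```

Run:
```python
from h import *
import cv2
st()
out=[]
for n,(v,u) in (('top',(185,265)),('scene',(140,235))):
    a=cv2.resize(robot.camera(n)[v:v+90,u:u+100],None,fx=4,fy=4,interpolation=cv2.INTER_CUBIC)
    for yk,col in((-.015,(0,255,255)),(.0155,(0,255,0))):
        q=(proj(n,k2w([-.105,yk,.162],P))[0]-[u,v]+.5)*4
        cv2.circle(a,tuple(int(i) for i in q),3,col,1)
    q=((proj(n,k2w(np.array([[-.1445,.04,.142],[-.1445,-.055,.142],[-.1715,-.055,.142],[-.1715,.04,.142]]),P))-[u,v]+.5)*4).astype(int)
    cv2.polylines(a,[q],True,(255,255,0),1)
    out.append(a)
cv2.imwrite('pics/f.png',np.hstack(out))
```

```text
t 15.875 tip in kiln mm [-237.7 -462.4  307. ] F [ 0.5 -0.1 -0.4] w 0.0381 yaw tool y 13.64 q [-1.    0.73  0.81  0.    1.61 -1.24]
```

View pics/f.png

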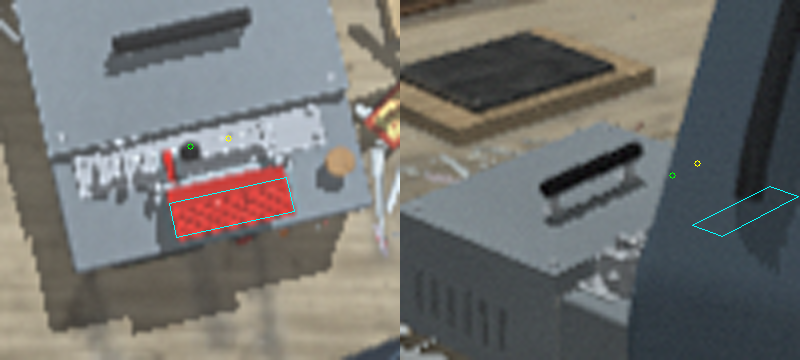

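The knob at (190,150) sits on the home mark, the lid is shut and the cork is in place. One numeric check that the pad is back at its starting height, then I'll hand in if it passes.

Run:
```python
from h import *
import cv2
g=lambda i,s:np.float32(i[s][:,:,2])-np.float32(i[s][:,:,1])
a=cv2.imread("pics/top0.png"); b=robot.camera("top")
s=np.s_[220:252,300:345]
print("shift px",cv2.phaseCorrelate(g(a,s),g(b,s)))
e=lambda A:proj("top",k2w([-.158-.0024*A,-.0075,.142-.005*A],P))[0]
print("shift expected if riding at 0.17",e(1)-e(0))
```

```text
shift px ((0.5479136441773811, -0.11338237391406025), 0.9964574611849255)
shift expected if riding at 0.17 [0.00782285 0.7619349 ]
```

```bash
python3 -c "
from rig import robot
print(robot.hand_in())"
```

```text
the job is handed in; nothing more can be done
None
```

I handed the job in at about 16 s; the hand-in returned no verdict. The lid is pushed shut, the bolt is home at its stop, and the catch looks to be back up: in the top view the pad shows none of the shift expected if it were still riding on the bolt.

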